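Clamp a blood tube in the hold-down fixture

TASK

Clamp the loose purple-capped blood tube that lies on the worktop in the tube fixture, ready for decapping. If the fixture's red-handled hold-down arm is in the way, swing it up first; lay the tube lengthwise in the middle of the two saddles, cap towards either end, then swing the arm down until its rubber pad rests on the tube, and let go.

Things in the scene. Friction and masses are not known exactly. Their poses are not given: they have to be found in the camera images.
- fixture: Fixed aluminium plate, 172 x 84 x 8 mm, with two grey trough saddles. Origin: on the worktop below the middle of the tube seat; x runs along the seat to the hinge. Saddles at x = -31 and +31 mm: 14 mm long, 48 mm gap between for fingers, floor 20 mm wide at z = 27.5 mm, flared sides to z = 42; a seated tube's centre line is 36 mm up. Hinge axis parallel to y at x = 75, z = 58 mm.
- clamp_arm (a joint): Angle of the steel hold-down arm (rad): 0 = level over the saddles, pointing to fixture -x; grows as the free end swings up and over to +x, stop at 2.0. Stiff hinge, no spring: the arm stays where it is left, about 2 N at the handle moves it. May start at any angle. Above 1.5 the seat is free from above; resting on a seated tube it reads about 0.03.
- clamp_handle (a point): Centre of the red round grip, 16 mm thick, 72 mm long, that sticks out sideways from the arm's free end (to fixture +y, parallel to the hinge axis at every angle): 95 mm from the hinge axis, 54 mm to +y of the arm's centre line. The arm is 14 mm wide; its black rubber pad, 18 mm across, is 72 mm from the hinge axis.
- tube_mid (a point): Middle of the loose blood tube lying on the worktop, half-way along it, 8.5 mm above the worktop. 84 mm long, purple cap 17 mm thick, body about 13 mm, 20 g, does not roll. Its y axis runs along the tube. A marker pen and forceps lie near; the blood tubes standing in the rack are not meant.

How it is judged (in metres and radians):
On the way:
1. the tube lies in the saddles while the arm is still up (x of tube_mid in the frame of fixture between -0.015 and 0.015 m and y of tube_mid in the frame of fixture between -0.01 and 0.01 m and z of tube_mid in the frame of fixture between 0.026 and 0.046 m and angle between the y axis of tube_mid and the x axis of fixture, either way round below 0.2 rad and value of joint clamp_arm above 0.5 rad), for 0.2 s.
At the end, for the whole second after the job is handed in: The tube lies in both saddles, its middle within 15 mm of the middle of the seat lengthwise and 10 mm sideways and along the seat within about 11 degrees (cap towards either end), and the hold-down arm is down on it (arm angle below 0.09 rad) (x of tube_mid in the frame of fixture between -0.015 and 0.015 m and y of tube_mid in the frame of fixture between -0.01 and 0.01 m and z of tube_mid in the frame of fixture between 0.026 and 0.046 m and angle between the y axis of tube_mid and the x axis of fixture, either way round below 0.2 rad and value of joint clamp_arm below 0.09 rad and velocity of joint clamp_arm below 0.05 rad/s); the robot touches nothing.
It also fails if it takes over 64 s, if anything falls off the work surface, if the arm or the gripper's body presses on something with over 40 N, if the wrist force passes 120 N, or if a joint passes its speed limit or range.

ROBOT

A 6-joint arm with a two-finger parallel gripper is mounted at the origin on a cart in front of the work surface, level with it; the furniture and walls round the work are solid. World frame = base frame: x ahead of the robot, y to its left, z up, the work surface at z = 0. Lengths are in mm, angles in rad, forces in N, time in s.
With the tool pointing down it reaches from about 275 to 850 mm from the base axis. Payload 5.2 kg.
Tool frame: the origin (TCP) lies at the very end of the fingers, on their centre line; the grasp point (between the pads) lies 19 mm behind it; x points along the fingers, z is the direction in which the jaws open and shut, and the axes are right-handed (so a half turn about x gives the same grasp; the last joint's range is limited). The gripper opens to 85 mm and grips with 20 to 120 N. Pads are 22 mm wide; open, the fingers measure 114 mm over their backs; the gripper's body (76 mm by 85 mm) begins 54 mm behind the grasp point. The pads swing forward as they close: fully open they stand 13 mm farther back than shut.
Start: joints at [-1.373, 0.259, 1.535, -0, 1.348, -0.203], TCP at [214.606, -506.408, 231.31] pointing down, gripper open.
Joint ranges: [-3.14, 3.14], [-0.91, 2.08], [0.19, 2.58], [-1.22, 4.36], [0.22, 2.71], [-3.12, 3.12]. Speed limits (rad/s): [2.57, 2.57, 3.14, 3.14, 3.14, 3.14].

INTERFACE

Orientations are given as a rotation vector (axis times angle).
In Python, from bench import arm gives the robot as it stands. The module is installed in compiled form; this text tells all that it offers.
- The arm moves only by the shell command python3 -m crank 'ROWS' [OPENING] [FORCE]. ROWS is JSON, a list of rows, each a list of 6 numbers: the shift along the tool's x, y, z in cm, then the turn, a rotation vector about the tool's x, y, z in degrees. In form: [[x, y, z, ax, ay, az], ...]. A call has 1 to 5 rows; each row shifts and turns the commanded pose from where the row before left it, along the tool's axes as they then stand; what a row does not reach is not made up. A row lasts 1/8 s, in which the tool goes at most 62.5 mm and 10.7 degrees, less where a joint would pass 70% of its speed; a pose out of reach is approached as far as the arm can. A call with a gripper value outside its range is refused whole. OPENING is the opening, from 0 (shut) to 1 (fully open), set as the call begins (- or left out, the last holds). The fingers move at their own pace and stop on an object; FORCE is the grip in N (left out, the last holds). Time passes only in rows, so rows that do not move let the fingers close. It gives the time, the measured TCP pose, the force and the opening at its end, in the units of the state.
- arm.get_state(): the state, without advancing time (a new reading comes with each control period).
- arm.get_image(name): name is "side" or "top"; returns a dict with "frame" (384x512x3 uint8, red, green, blue), "range_z" (384x512 float32, mm along the optical axis (not along the pixel's ray), 0 where there is no reading), "fx", "fy", "cx", "cy" (pixels), "k1" (the pictures are not rectified: a ray, as slopes to the right and down, at radius r is drawn at 1 + k1 r^2 times it, then the intrinsics apply), "R" (3x3) and "t" (3): a world point X has camera coordinates R X + t. Camera axes: x right, y down, z forward; pixel columns grow to the right and rows downward; lengths in mm; the calibration is good to about 2 mm. A picture is of the moment at which its call begins.
- arm.close_job(): hands the job in, once; it reports no verdict.
Trained networks look in a picture, given as the dict that the camera call returned (one of the last four; its "shot" number tells which), for a name from the list of things; names that differ only in an ending like _2 or _b are one class to them, and where a whole thing is asked for, a point or a joint stands for the part that bears it (a point fixed in the world has none). Each returns a list of dicts, best first, with "confidence" (0 to 1); they miss things now and then, are a little off and sometimes report something else, mostly with a low value. They report only what shows in the picture. A call takes as long as a camera call.
- arm.recognise(label, picture): "location" ([column, row] in pixels, amid what is visible of it).
The state is a dict: "clock": time; "joint_pos": joint angles; "joint_velocities": joint speeds; "joint_torque": joint torques, N m; "position": TCP position; "ee_rot": TCP orientation; "contact_force": force on the tool from outside, world axes, zero at the start; "torque": the same for the moment, N m; "width": finger opening in mm.
Only numpy, scipy, OpenCV 4.12 (cv2) and the standard library are available. Lean on these libraries where they do the work, as an engineer would, in place of code of your own. Each camera call takes 0.05 s, during which the arm holds its last target. There are 200 camera calls.

## Working session

There is one attempt and no reset: what is moved stays moved. The work goes in short steps, Python scripts to look and compute and a shell command to move; the robot and the scene stay as the last step left them, time stands still between calls to the robot, and variables do not carry over. Pictures are saved under pics/ and viewed, about 8 in all and at most 12, crops included, and the job is handed in when it is done.

```bash
mkdir -p pics
cat > h.py <<'E'
import numpy as np, cv2
from bench import arm
def ray(p,c,r):
    K=np.array([[p['fx'],0,p['cx']],[0,p['fy'],p['cy']],[0,0,1.]])
    u=cv2.undistortPoints(np.array([[[c,r]]],float),K,np.array([p['k1'],0,0,0.]))[0,0]
    return np.array([u[0],u[1],1.])
def atz(p,c,r,z):   # world point on plane z
    R=np.array(p['R']);t=np.array(p['t']);d=R.T@ray(p,c,r);o=-R.T@t
    return o+d*(z-o[2])/d[2]
def atd(p,c,r):
    d=p['range_z'][int(round(r)),int(round(c))]
    return np.array(p['R']).T@(ray(p,c,r)*d-np.array(p['t']))
def cloud(p):
    h,w=p['range_z'].shape
    K=np.array([[p['fx'],0,p['cx']],[0,p['fy'],p['cy']],[0,0,1.]])
    g=np.stack(np.meshgrid(np.arange(w),np.arange(h)),-1).reshape(-1,1,2).astype(float)
    u=cv2.undistortPoints(g,K,np.array([p['k1'],0,0,0.]))[:,0]
    d=p['range_z'].reshape(-1,1)
    X=(np.hstack([u,np.ones((len(u),1))])*d-np.array(p['t']))@np.array(p['R'])
    X[d[:,0]==0]=np.nan
    return X.reshape(h,w,3)
def save(p,n,box=None,s=1):
    im=p['frame'][:,:,::-1]
    if box: im=im[box[1]:box[3],box[0]:box[2]]
    cv2.imwrite('pics/'+n,cv2.resize(im,None,fx=s,fy=s,interpolation=cv2.INTER_CUBIC))
E
cat > a.py <<'E'
from h import *
np.set_printoptions(precision=1,suppress=True)
for n in('top','side'):
    p=arm.get_image(n); save(p,n+'0.png',s=1.5)
    print(n,'cam at',-np.array(p['R']).T@p['t'])
    for l in('fixture','clamp_arm','clamp_handle','tube_mid'):
        for d in arm.recognise(l,p)[:3]:
            print(l,round(d['confidence'],2),np.array(d['location']),atd(p,*d['location']))
s=arm.get_state();print(s)
E
python3 a.py
```

```text
top cam at [322.6 169.8 892.8]
clamp_arm 0.7 [325.7 187.5] [531.1  40.4 135.4]
tube_mid 0.53 [165.3 201.8] [498.8 392.2   8.4]
side cam at [155.5 756.  593.7]
fixture 0.88 [291.3 181.7] [547.6  14.1   7.7]
clamp_arm 0.76 [290.3 150. ] [519.6  79.2 137.1]
clamp_handle 0.86 [287.7 153.3] [519.1  90.6 135.1]
tube_mid 0.84 [207.8 292.9] [498.9 392.9  10.7]
{'clock': 0.5, 'joint_pos': array([-1.4,  0.3,  1.5,  0. ,  1.3, -0.2]), 'joint_velocities': array([-0., -0., -0., -0.,  0.,  0.]), 'joint_torque': array([ -0. , -44.6, -29.1,  -0. ,   0. ,  -0. ]), 'position': array([ 214.6, -506.4,  231.3]), 'ee_rot': array([ 0.9,  1.4, -0.9]), 'contact_force': array([ 0.5, -0.2, -0.3]), 'torque': array([-0. , -0.1,  0. ]), 'width': 84.88549692662964}
```

View pics/top0.png

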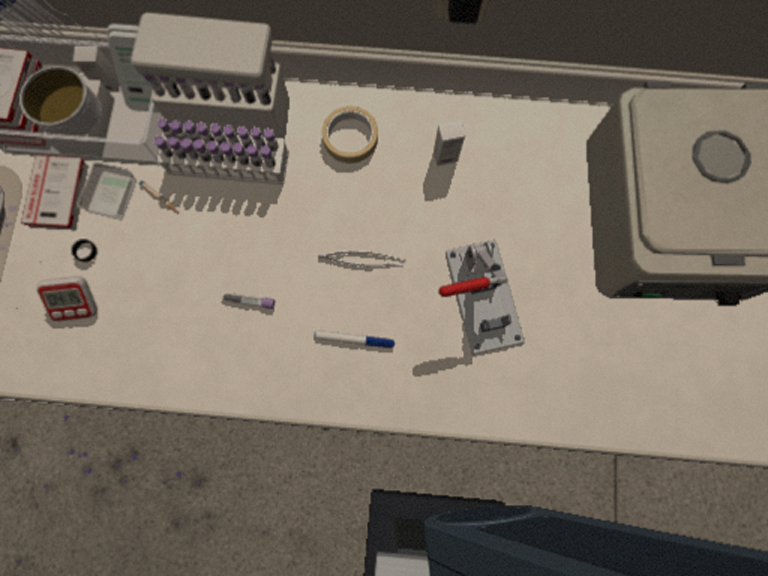

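View pics/side0.png

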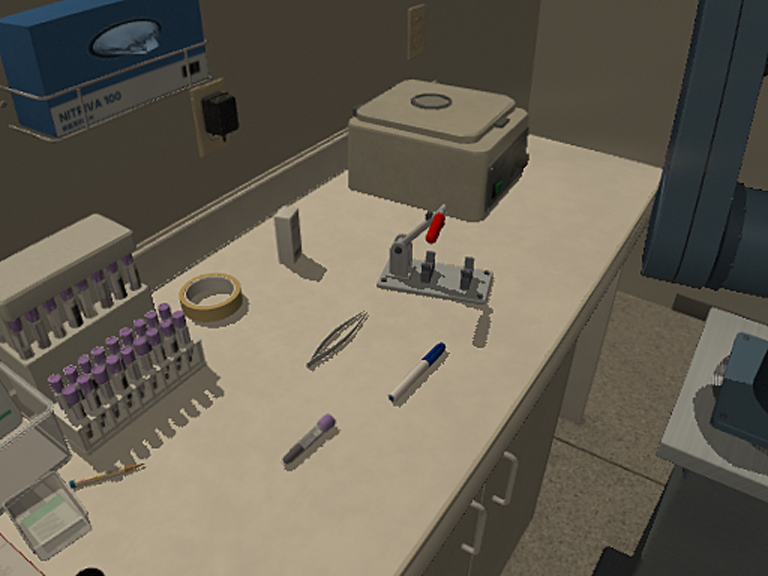

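```bash
cat > m.py <<'E'
from h import *
from scipy.spatial.transform import Rotation as Ro
np.set_printoptions(precision=3,suppress=True)
for n in('top','side'):
    p=arm.get_image(n);X=cloud(p);f=p['frame'].astype(int)
    near=lambda c,r:np.hypot(X[...,0]-c[0],X[...,1]-c[1])<r
    m=near((540,15),130)&(X[...,2]>5)&(X[...,2]<11)
    lab=cv2.connectedComponentsWithStats(cv2.morphologyEx(m.astype(np.uint8),cv2.MORPH_CLOSE,np.ones((5,5))))
    k=1+np.argmax(lab[2][1:,4]); q=X[(lab[1]==k)&m]
    print(n,'plate',cv2.minAreaRect(q[:,:2].astype(np.float32)),np.median(q[:,2]))
    m=near((499,392),60)&(X[...,2]>5)&(X[...,2]<25);q=X[m]
    print('tube',cv2.minAreaRect(q[:,:2].astype(np.float32)),q[:,2].max())
    pm=m&(f[...,2]>f[...,1]+25);print('cap mean',X[pm].mean(0) if pm.any() else 0)
    m=near((530,60),160)&(f[...,0]>100)&(f[...,1]<60)&(X[...,2]>30);q=X[m]
    c=q.mean(0);v=np.linalg.svd(q-c)[2][0];s=(q-c)@v
    print('handle',c,v,c+v*s.min(),c+v*s.max(),len(q))
s=arm.get_state();print(Ro.from_rotvec(s['ee_rot']).as_matrix())
E
python3 m.py
```

```text
top plate ((508.969482421875, 13.910152435302734), (98.16548156738281, 84.14857482910156), 17.77158546447754) 7.474406323397723
tube ((516.6085205078125, 391.8654479980469), (81.5119857788086, 40.470619201660156), 84.22415924072266) 18.59688852713755
cap mean [502.067 361.331  16.072]
handle [523.133  72.386 135.996] [-0.309  0.951  0.004] [533.379  40.86  135.85 ] [512.556 104.93  136.148] 180
side plate ((544.2042846679688, 25.74493408203125), (171.64378356933594, 87.93180847167969), 17.81308364868164) 7.709933448620433
tube ((503.8876037597656, 394.83837890625), (83.36332702636719, 14.307740211486816), 85.5822982788086) 18.301650526300772
cap mean [502.11  363.425  16.356]
handle [522.115  79.077 135.996] [-0.302  0.953 -0.022] [532.876  45.136 136.763] [513.585 105.983 135.388] 94
[[-0.     0.921  0.39 ]
 [-0.     0.39  -0.921]
 [-1.    -0.    -0.   ]]
```

```bash
cat > m2.py <<'E'
from h import *
np.set_printoptions(precision=1,suppress=True)
a=np.radians(17.8);ex=np.array([np.cos(a),np.sin(a)]);ey=np.array([-ex[1],ex[0]]);C=np.array([544.,25.])
for n in('top','side'):
    p=arm.get_image(n);X=cloud(p)
    u=(X[...,:2]-C)@ex;v=(X[...,:2]-C)@ey;z=X[...,2]
    print(n)
    for lo,hi in((-86,-62),(-62,-40),(-40,-20),(-20,0),(0,12),(12,25),(25,45)):
        m=(u>lo)&(u<hi)&(abs(v)<30)&(z>20)&(z<46)
        if m.any():print(lo,hi,m.sum(),'u',np.percentile(u[m],[3,50,97]),'v',np.percentile(v[m],[3,50,97]),'z',np.percentile(z[m],[50,97]))
    m=(np.hypot(X[...,0]-499,X[...,1]-392)<55)&(z>9)&(z<22);q=X[m]
    c=q[:,:2].mean(0);w=np.linalg.svd(q[:,:2]-c)[2][0];s=(q[:,:2]-c)@w
    print('tube',c,np.degrees(np.arctan2(w[1],w[0])),'mid',c+w*(s.min()+s.max())/2,np.ptp(s),'rows', [np.median(q[(s>i)&(s<=i+14)],0) for i in range(-42,42,14) if ((s>i)&(s<=i+14)).any()])
    save(p,n+'1.png',(270,130,370,250) if n=='top' else (230,120,350,220),5)
E
python3 m2.py
```

```text
top
-62 -40 131 u [-56.  -49.6 -42.6] v [-19.8  -1.9  19.8] z [28.7 43. ]
0 12 19 u [5.8 6.5 9.2] v [-15.5  -5.3  17.6] z [24.6 28.6]
25 45 8 u [42.1 42.9 44. ] v [10.9 13.  15.1] z [37.1 45.3]
tube [503.1 389.9] -94.48768341957177 mid [503.4 393.9] 81.9499759946383 rows [array([505.9, 425.3,  12.2]), array([504.8, 410. ,  12.4]), array([503.4, 396.8,  12.2]), array([502.4, 382.2,  13.9]), array([501. , 367.8,  14.3]), array([499.6, 356.6,  15.2])]
side
-62 -40 117 u [-55.1 -48.5 -41.3] v [-18.   -4.5  20.8] z [31.4 42.7]
0 12 49 u [ 6.8  9.1 11.8] v [-18.1   1.9  20.2] z [29.  41.8]
12 25 65 u [12.3 16.4 20. ] v [-17.3  -6.2  21.2] z [33.2 43. ]
25 45 19 u [42.8 43.7 44.4] v [-14.   -5.9  16.5] z [32.4 44.3]
tube [502.8 392.4] 85.42656845234528 mid [503. 395.] 82.31031419274836 rows [array([499. , 359.5,  14.5]), array([500.9, 370.3,  14.3]), array([501.5, 385.3,  13.1]), array([502.7, 398.9,  12.9]), array([503.8, 412.5,  12.6]), array([506. , 426.5,  11.7])]
```

View pics/top1.png

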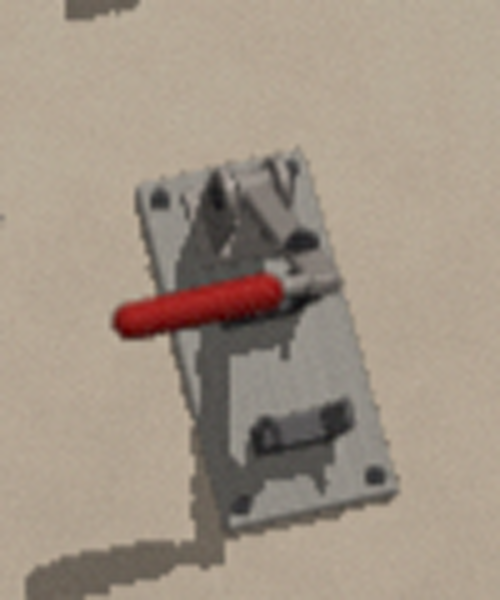

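```bash
cat > plan.py <<'E'
# plan.py w|f X Y Z yaw_deg : tool-axis shifts (cm) and x-turn (deg); f = fixture frame (yaw relative)
import sys
from h import *
from scipy.spatial.transform import Rotation as Ro
np.set_printoptions(precision=2,suppress=True)
O=np.array([526.7,20.]);A=17.8
def main(k,X,Y,Z,yaw):
    a=np.radians(A);M=np.array([[np.cos(a),-np.sin(a)],[np.sin(a),np.cos(a)]])
    P=np.array([X,Y])
    if k=='f': P=O+M@P; yaw+=A
    s=arm.get_state();R=Ro.from_rotvec(s['ee_rot']).as_matrix()
    d=R.T@(np.r_[P,Z]-s['position'])/10
    y=np.degrees(np.arctan2(R[1,1],R[0,1]))
    print('t',s['clock'],'pos',s['position'],'fix',M.T@(s['position'][:2]-O),'yaw',y,'F',s['contact_force'],'w',s['width'],'q',s['joint_pos'])
    print('target',np.r_[P,Z],'shift cm',d,'rows',np.linalg.norm(d)/5.9,'turn',(y-yaw+180)%360-180,'down',R[:,0])
if len(sys.argv)>2: main(sys.argv[1],*map(float,sys.argv[2:6]))
E
python3 plan.py f -30 58 231 0
```

```text
t 0.7 pos [ 214.6  -506.42  231.36] fix [-458.09 -405.81] yaw 22.964984152627906 F [-0.58  0.59 -0.11] w 85.24427134668265 q [-1.37  0.26  1.53 -0.    1.35 -0.2 ]
target [480.41  66.05 231.  ] shift cm [  0.03  46.81 -42.34] rows 10.697877978434086 turn 5.164984152627909 down [-0. -0. -1.]
```

```bash
python3 -m crank '[[0,4.25,-3.85,0,0,0],[0,4.25,-3.85,0,0,0],[0,4.25,-3.85,0,0,0],[0,4.25,-3.85,0,0,0],[0,4.25,-3.85,0,0,0]]' 0 30; python3 -m crank '[[0,4.25,-3.85,0,0,0],[0,4.25,-3.85,0,0,0],[0,4.25,-3.85,0,0,0],[0,4.25,-3.85,0,0,0],[0,4.25,-3.85,0,0,0]]'; python3 -m crank '[[0,4.25,-3.85,0,0,0],[0,0,0,5.2,0,0]]'; python3 plan.py f -30 58 115 0
```

```text
clock: 1.32
position: [335.7, -244.7, 231.6]
ee_rot: [0.909, 1.371, -0.91]
contact_force: [1.4, 0.5, 0.4]
width: -0.1
clock: 1.95
position: [456.4, 15.7, 231.7]
ee_rot: [0.909, 1.371, -0.909]
contact_force: [2.2, -0.6, -0.0]
width: -0.1
clock: 2.2
position: [480.8, 69.7, 231.3]
ee_rot: [0.976, 1.342, -0.974]
contact_force: [-0.5, -0.2, -0.1]
width: -0.1
t 2.2 pos [480.76  69.7  231.28] fix [-28.55  61.36] yaw 17.975173845379206 F [-0.52 -0.24 -0.06] w -0.11100988686426158 q [-0.09  0.14  1.68  0.    1.32  1.17]
target [480.41  66.05 115.  ] shift cm [11.63 -0.16  0.35] rows 1.9718249956977403 turn 0.17517384537921998 down [ 0.  0. -1.]
```

```bash
python3 -m crank '[[4,0,0.1,0,0,0],[4,0,0,0,0,0],[3.6,0,0,0,0,0],[0,2,0,0,0,0]]'; python3 -m crank '[[0,2,0,0,0,0],[0,2,0,0,0,0],[0,2,0,0,0,0],[0,2,0,0,0,0],[0,1.5,0,0,0,0]]';python3 -m crank '[[0,0,0,0,0,0]]'
cat > look.py <<'E'
from h import *
import sys
from plan import O,A
np.set_printoptions(precision=1,suppress=True)
a=np.radians(A);M=np.array([[np.cos(a),-np.sin(a)],[np.sin(a),np.cos(a)]])
for n in('top','side'):
    p=arm.get_image(n);X=cloud(p);f=p['frame'].astype(int)
    m=(np.hypot(X[...,0]-560,X[...,1]-60)<200)&(f[...,0]>100)&(f[...,1]<60)&(X[...,2]>30);q=X[m]
    if len(q): print(n,'handle fix',(q.mean(0)[:2]-O)@M,q.mean(0)[2],len(q))
    if len(sys.argv)>1: save(p,n+sys.argv[1]+'.png',(200,90,420,270),3)
E
python3 look.py; python3 plan.py f 60 58 115 0
```

```text
clock: 2.7
position: [495.8, 71.2, 112.2]
ee_rot: [0.976, 1.347, -0.982]
contact_force: [0.1, -0.5, 0.9]
width: 0.5
clock: 3.32
position: [589.8, 100.2, 115.0]
ee_rot: [0.977, 1.341, -0.979]
contact_force: [-2.2, -1.3, -0.3]
width: 0.5
clock: 3.45
position: [590.2, 100.2, 115.0]
ee_rot: [0.978, 1.34, -0.978]
contact_force: [0.3, -0.1, -0.0]
width: 0.1
side handle fix [106.   79.7] 154.69464494067475 27
t 3.55 pos [589.27 100.01 115.15] fix [84.03 57.05] yaw 17.770787730930543 F [-0.33 -0.19  0.18] w -0.02074947340526754 q [-0.02  0.44  1.57 -0.    1.13  1.24]
target [566.1   93.57 115.  ] shift cm [ 0.02 -2.4  -0.09] rows 0.4076350361811704 turn -0.029212269069461172 down [-0. -0. -1.]
```

```bash
python3 -m crank '[[0,-2,0,0,0,0],[-4.5,-1,0,0,0,0],[-4.5,-1,0,0,0,0]]' 0.55; python3 plan.py w 503.2 394.5 130 85.4
```

```text
clock: 3.92
position: [550.1, 87.5, 206.0]
ee_rot: [0.977, 1.341, -0.979]
contact_force: [0.0, -1.1, 0.3]
width: 46.8
t 3.925 pos [550.14  87.54 205.98] fix [42.96 57.15] yaw 17.750409694171932 F [ 0.01 -1.09  0.32] w 46.84243047625593 q [-0.04  0.29  1.56 -0.    1.3   1.22]
target [503.2 394.5 130. ] shift cm [  7.61   4.9  -30.66] rows 5.4183956626864775 turn -67.64959030582807 down [-0.  0. -1.]
```

```bash
python3 -m crank '[[1,0.8,-5.1,0,0,0],[1,0.8,-5.1,0,0,0],[1.4,0.8,-5.1,0,0,0],[1.4,0.8,-5.1,0,0,0],[1.4,0.8,-5.1,0,0,0]]'; python3 -m crank '[[1.4,0.8,-5.1,0,0,0],[0,0,0,-9.6,0,0],[0,0,0,-9.6,0,0],[0,0,0,-9.6,0,0],[0,0,0,-9.6,0,0]]';python3 -m crank '[[0,0,0,-9.6,0,0],[0,0,0,-9.6,0,0],[0,0,0,-9.6,0,0],[0,0,0,0,0,0]]'; python3 plan.py w 503.2 394.5 3 85.4
```

```text
clock: 4.55
position: [511.1, 344.1, 143.3]
ee_rot: [0.978, 1.34, -0.978]
contact_force: [0.9, -0.8, 0.4]
width: 47.4
clock: 5.18
position: [503.4, 393.5, 129.5]
ee_rot: [0.458, 1.522, -0.458]
contact_force: [0.4, 0.1, 0.1]
width: 47.0
clock: 5.68
position: [503.6, 393.5, 129.5]
ee_rot: [0.07, 1.57, -0.07]
contact_force: [-0.3, 0.6, 0.8]
width: 46.8
t 5.675 pos [503.56 393.53 129.53] fix [ 92.16 362.72] yaw 84.87041554387064 F [-0.31  0.56  0.75] w 46.807812119520854 q [ 0.49  0.49  1.44 -0.    1.2   0.58]
target [503.2 394.5   3. ] shift cm [12.65  0.09 -0.05] rows 2.144706667382638 turn -0.5295844561293848 down [ 0. -0. -1.]
```

```bash
python3 -m crank '[[4.5,0.1,0,-0.5,0,0],[4.5,0,0,0,0,0],[2.4,0,0,0,0,0],[1.2,0,0,0,0,0],[0,0,0,0,0,0]]'; python3 -m crank '[[0,0,0,0,0,0],[0,0,0,0,0,0],[0,0,0,0,0,0],[0,0,0,0,0,0]]' 0 30; python3 plan.py w 503.2 394.5 3 85.4;python3 -m crank '[[-3,0,0,0,0,0],[-3,0,0,0,0,0],[-4,0,0,0,0,0],[-4,0,0,0,0,0],[0,0,0,0,0,0]]'
python3 - <<'E'
from h import *
p=arm.get_image('side');save(p,'grip.png',(120,130,320,290),4)
np.save('g.npy',cloud(p))
E
```

```text
clock: 6.3
position: [503.7, 394.7, 3.0]
ee_rot: [0.063, 1.571, -0.064]
contact_force: [0.1, 0.9, 0.1]
width: 46.8
clock: 6.8
position: [504.9, 395.4, 4.8]
ee_rot: [0.063, 1.568, -0.061]
contact_force: [-0.8, -0.7, 6.3]
width: 11.3
t 6.8 pos [504.9  395.37   4.83] fix [ 93.99 364.07] yaw 85.4565791012391 F [-0.78 -0.69  6.25] w 11.270825588261252 q [ 0.49  0.63  1.55 -0.    0.96  0.57]
target [503.2 394.5   3. ] shift cm [ 0.18 -0.1  -0.16] rows 0.04484758151077385 turn 0.0565791012390946 down [ 0.  0. -1.]
clock: 7.42
position: [506.1, 396.2, 147.7]
ee_rot: [0.065, 1.563, -0.059]
contact_force: [0.3, -0.0, -0.6]
width: 11.0
```

View pics/grip.png

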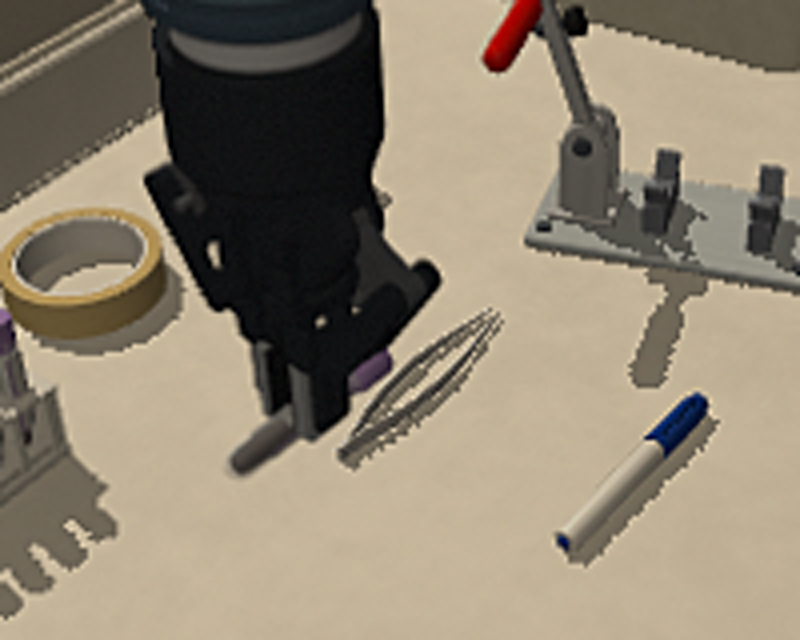

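```bash
python3 -c "
import numpy as np
X=np.load('g.npy');d=np.abs(X[...,0]-506)<25
for lo,hi in((425,432),(432,445),(345,352),(352,360),(360,372)):
    m=d&(X[...,1]>lo)&(X[...,1]<hi)&(X[...,2]>130)&(X[...,2]<175)
    print(lo,hi,m.sum(),X[m].mean(0) if m.any() else '',X[m].max(0) if m.any() else '')
"; python3 plan.py f 1 0 148 0
```

```text
425 432 35 [505.36882948 428.43416419 152.98814662] [511.84923377 431.66463169 156.68801759]
432 445 38 [506.98308546 434.57048137 151.70473345] [514.10787756 437.63685728 157.0616821 ]
345 352 0  
352 360 17 [496.75500731 357.16494648 153.40212686] [499.94795238 359.98249665 157.61944665]
360 372 38 [497.52712387 366.56812032 153.55855154] [500.63538299 371.90400546 157.83665239]
t 7.475 pos [504.87 395.44 145.3 ] fix [ 93.98 364.14] yaw 85.46561142444483 F [ 0.29  0.07 -0.65] w 10.973871493439972 q [0.49 0.48 1.42 0.   1.23 0.57]
target [527.65  20.31 148.  ] shift cm [ -0.33 -37.22   5.24] rows 6.370123979161345 turn 67.66561142444482 down [ 0.  0. -1.]
```

```bash
python3 -m crank '[[0,-5.3,0.75,0,0,0],[0,-5.3,0.75,0,0,0],[0,-5.3,0.75,0,0,0],[0,-5.3,0.75,0,0,0],[0,-5.3,0.75,0,0,0]]'; python3 -m crank '[[0,-5.3,0.75,0,0,0],[0,-5.3,0.75,0,0,0],[0,0,0,9.65,0,0],[0,0,0,9.65,0,0],[0,0,0,9.65,0,0]]';python3 -m crank '[[0,0,0,9.65,0,0],[0,0,0,9.65,0,0],[0,0,0,9.65,0,0],[0,0,0,9.65,0,0],[0,0,0,0,0,0]]'; python3 plan.py f 0 0 55 0; python3 look.py
```

```text
clock: 8.1
position: [519.2, 126.1, 141.8]
ee_rot: [0.062, 1.573, -0.062]
contact_force: [0.7, -0.5, -0.6]
width: 10.8
clock: 8.72
position: [525.8, 20.7, 141.7]
ee_rot: [0.463, 1.524, -0.463]
contact_force: [0.3, -0.7, -0.8]
width: 10.5
clock: 9.35
position: [526.0, 21.1, 141.9]
ee_rot: [0.974, 1.344, -0.976]
contact_force: [-0.2, -0.2, -0.6]
width: 10.7
t 9.35 pos [525.97  21.1  141.94] fix [-0.36  1.27] yaw 17.995931073530922 F [-0.25 -0.24 -0.59] w 10.667044953804067 q [-0.17  0.3   1.72  0.    1.13  1.08]
target [526.7  20.   55. ] shift cm [8.69 0.06 0.14] rows 1.473732238940294 turn 0.19593107353091455 down [-0.  0. -1.]
top handle fix [102.7  52. ] 154.96151064845168 164
side handle fix [104.8  58.4] 155.22544960750892 80
```

```bash
python3 -m crank '[[4,0.05,0.12,0.2,0,0],[3.4,0,0,0,0,0],[0,0,0,0,0,0]]'; python3 plan.py f 0 0 34 0
python3 - <<'E'
from h import *
p=arm.get_image('side');q=arm.get_image('top')
a=p['frame'][110:230,220:360];b=q['frame'][120:240,260:400]
cv2.imwrite('pics/hov.png',cv2.resize(np.vstack([a,b])[:,:,::-1],None,fx=2.5,fy=2.5,interpolation=cv2.INTER_CUBIC))
E
```

```text
clock: 9.82
position: [525.3, 20.3, 66.8]
ee_rot: [0.975, 1.347, -0.98]
contact_force: [-0.1, 0.3, 0.1]
width: 11.1
t 9.825 pos [525.29  20.33  66.8 ] fix [-1.24  0.75] yaw 17.828491574569046 F [-0.13  0.26  0.07] w 11.115376960628423 q [-0.17  0.39  1.8   0.    0.96  1.09]
target [526.7  20.   34. ] shift cm [3.28 0.14 0.09] rows 0.5564910899359969 turn 0.028491574569045497 down [-0.01  0.   -1.  ]
```

View pics/hov.png

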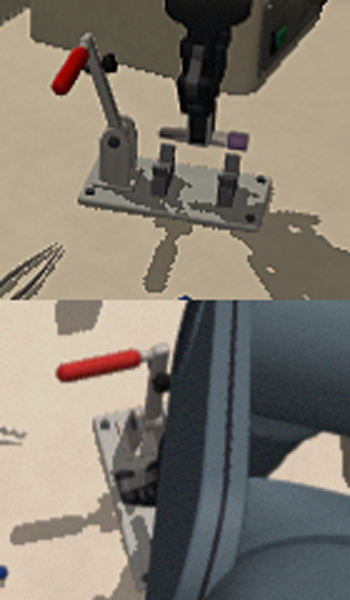

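```bash
python3 -m crank '[[1.5,0.1,0.05,0,0,0],[1.2,0,0,0,0,0],[0.5,0,0,0,0,0],[0.2,0,0,0,0,0],[0,0,0,0,0,0]]'; python3 plan.py f 0 0 33 0
```

```text
clock: 10.55
position: [529.0, 19.7, 35.3]
ee_rot: [0.978, 1.34, -0.978]
contact_force: [-0.1, 0.4, -0.2]
width: 10.8
t 10.55 pos [528.99  19.74  35.31] fix [ 2.1  -0.95] yaw 17.71462934126736 F [-0.11  0.36 -0.21] w 10.849726779962404 q [-0.17  0.44  1.82  0.    0.88  1.09]
target [526.7  20.   33. ] shift cm [ 0.23 -0.21 -0.09] rows 0.055269938131102446 turn -0.08537065873264282 down [-0.  0. -1.]
```

```bash
python3 -m crank '[[0.15,-0.05,0,0,0,0],[0.1,0,0,0,0,0],[0,0,0,0,0,0]]';python3 -m crank '[[0.1,0,0,0,0,0],[0,0,0,0,0,0]]'; python3 -m crank '[[0,0,0,0,0,0],[0,0,0,0,0,0],[0,0,0,0,0,0]]' 0.5; python3 -m crank '[[-3,0,0,0,0,0],[-4,0,0,0,0,0],[-5,0,0,0,0,0],[-5,0,0,0,0,0]]';python3 look.py 3
python3 - <<'E'
from h import *
from plan import O,A
a=np.radians(A);M=np.array([[np.cos(a),-np.sin(a)],[np.sin(a),np.cos(a)]])
p=arm.get_image('side')
for d in arm.recognise('tube_mid',p)[:3]: print(d, (atd(p,*d['location'])[:2]-O)@M)
E
python3 plan.py f 128 62 240 0
```

```text
clock: 10.92
position: [528.5, 19.6, 32.9]
ee_rot: [0.979, 1.34, -0.978]
contact_force: [-1.1, 0.6, 0.5]
width: 11.0
clock: 11.18
position: [528.6, 19.6, 32.3]
ee_rot: [0.979, 1.339, -0.978]
contact_force: [-2.1, -0.1, 4.5]
width: 10.6
clock: 11.55
position: [528.4, 19.6, 31.7]
ee_rot: [0.978, 1.34, -0.979]
contact_force: [-0.1, -0.1, 0.1]
width: 42.8
clock: 12.05
position: [528.2, 19.6, 203.2]
ee_rot: [0.978, 1.34, -0.979]
contact_force: [1.2, 0.1, 0.7]
width: 42.7
top handle fix [102.8  52. ] 154.87994451909992 161
side handle fix [104.8  58.5] 155.23656961279744 79
{'location': [297.5, 176.7], 'confidence': 0.45} [1.25 4.66]
t 12.25 pos [528.97  19.53 202.75] fix [ 2.01 -1.14] yaw 17.714977275314528 F [ 0.32  0.03 -0.79] w 42.37590622982683 q [-0.17  0.24  1.63  0.    1.27  1.09]
target [629.62 118.16 240.  ] shift cm [-3.7  12.6  -6.33] rows 2.4705726789492335 turn -0.0850227246854729 down [ 0. -0. -1.]
```

View pics/side3.png

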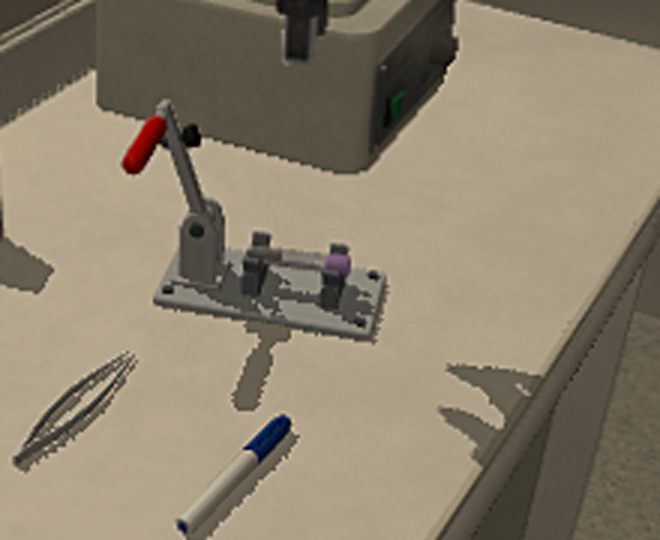

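```bash
python3 - <<'E'
from h import *
p=arm.get_image('top');X=cloud(p)
q=X[75:125,285:315].reshape(-1,3);q=q[q[:,2]>15];print(q.min(0),q.max(0))
E
python3 -m crank '[[-1.2,4.5,-2,0,0,0],[-1.2,4.5,-2.2,0,0,0],[-1.2,4.5,-2.2,0,0,0],[0,0.8,0,0,0,0],[0,0,0,0,0,0]]' 0; python3 plan.py f 142 62 128 0
```

```text
[760.07557054  79.07905556  15.27829416] [796.06050833 120.93703947  92.12114716]
clock: 12.92
position: [644.3, 123.9, 235.2]
ee_rot: [0.976, 1.343, -0.981]
contact_force: [-0.4, -0.6, -0.7]
width: -0.1
t 12.925 pos [644.32 123.91 235.22] fix [143.76  62.98] yaw 17.74391484703935 F [-0.39 -0.63 -0.67] w -0.14066702407281936 q [ 0.02  0.45  1.24 -0.    1.45  1.28]
target [642.95 122.44 128.  ] shift cm [10.72 -0.13  0.11] rows 1.8175316864042759 turn -0.0560851529606623 down [-0. -0. -1.]
```

```bash
python3 -m crank '[[4,-0.1,0.1,0,0,0],[4,0,0,0,0,0],[4,0,0,0,0,0],[0,-2,0,0,0,0],[0,-2,0,0,0,0]]'; python3 -m crank '[[0,-2,0,0,0,0],[0,-2,0,0,0,0],[0,-1.5,0,0,0,0],[0,-1.6,0,0,0,0],[0,0,0,0,0,0]]'; python3 look.py; python3 plan.py f 31 62 115 0
```

```text
clock: 13.55
position: [604.7, 109.4, 116.5]
ee_rot: [0.979, 1.341, -0.981]
contact_force: [1.3, 0.9, 2.0]
width: -0.3
clock: 14.18
position: [536.5, 88.0, 117.3]
ee_rot: [0.979, 1.341, -0.981]
contact_force: [0.1, 0.1, -0.2]
width: -0.2
top handle fix [11.8 33. ] 130.87914277245315 49
side handle fix [10.6 50. ] 132.49935276684076 28
t 14.275 pos [538.16  88.43 117.67] fix [31.84 61.65] yaw 17.655745246779542 F [ 0.02 -0.12  0.18] w 0.2833414941418168 q [-0.04  0.35  1.7  -0.    1.09  1.22]
target [537.26  88.51 115.  ] shift cm [ 0.27 -0.08 -0.03] rows 0.04784655541323773 turn -0.14425475322045145 down [-0. -0. -1.]
```

```bash
python3 -m crank '[[0,1,0,0,0,0],[-3,0,0,0,0,0],[-2.5,0,0.7,0,0,0],[0,-3.4,0,0,0,0],[0,0,0,0,0,0]]'; python3 plan.py f 6 55 140 0
```

```text
clock: 14.9
position: [517.3, 75.0, 172.9]
ee_rot: [0.978, 1.34, -0.979]
contact_force: [0.2, -0.3, -0.1]
width: -0.1
t 14.9 pos [517.26  75.01 172.88] fix [ 7.82 55.26] yaw 17.694849083553308 F [ 0.24 -0.28 -0.08] w -0.12770356450991027 q [-0.07  0.26  1.69 -0.    1.2   1.19]
target [515.6  74.2 140. ] shift cm [ 3.29 -0.18  0.03] rows 0.5582438986421607 turn -0.10515091644668928 down [-0. -0. -1.]
```

```bash
python3 -m crank '[[3.5,-0.5,0,0,0,0],[1.8,-0.6,0,0,0,0],[1.7,-0.9,0,0,0,0],[0,0,0,0,0,0]]'; python3 -m crank '[[1.6,-0.6,0,0,0,0],[0.9,-0.2,0,0,0,0],[0,0,0,0,0,0]]';python3 -m crank '[[0.4,0,0,0,0,0],[0,0,0,0,0,0]]'; python3 -m crank '[[0.2,0,0,0,0,0],[0,0,0,0,0,0]]';python3 plan.py f -20 55 69 0; python3 look.py
```

```text
clock: 15.4
position: [498.7, 69.2, 101.5]
ee_rot: [0.978, 1.342, -0.98]
contact_force: [-0.5, -0.4, 1.0]
width: -0.1
clock: 15.78
position: [491.7, 66.7, 77.6]
ee_rot: [0.978, 1.34, -0.979]
contact_force: [0.2, 0.5, 0.1]
width: 0.2
clock: 16.02
position: [491.8, 66.6, 73.9]
ee_rot: [0.979, 1.339, -0.978]
contact_force: [-0.1, -1.1, 0.9]
width: -0.0
clock: 16.27
position: [491.5, 66.6, 71.9]
ee_rot: [0.979, 1.34, -0.978]
contact_force: [-0.3, -0.7, 0.5]
width: 0.1
t 16.275 pos [491.52  66.56  71.86] fix [-19.26  55.08] yaw 17.713819457038504 F [-0.3  -0.66  0.46] w 0.10336809140939472 q [-0.09  0.33  1.87 -0.    0.94  1.17]
target [490.84  66.25  69.  ] shift cm [ 0.29 -0.07  0.01] rows 0.05001012369296026 turn -0.08618054296150035 down [ 0. -0. -1.]
side handle fix [-17.2  78.3] 69.25170726907577 34
```

Continue gently until the force rises (pad on tube).

```bash
for i in 1; do python3 -m crank '[[0.15,0,0,0,0,0],[0,0,0,0,0,0]]'; python3 -m crank '[[0.1,0,0,0,0,0],[0,0,0,0,0,0]]'; python3 -m crank '[[0.1,0,0,0,0,0],[0,0,0,0,0,0]]'; done
```

```text
clock: 16.62
position: [491.4, 66.5, 70.2]
ee_rot: [0.978, 1.34, -0.979]
contact_force: [0.6, 0.2, 0.7]
width: -0.1
clock: 16.88
position: [491.4, 66.6, 69.2]
ee_rot: [0.979, 1.34, -0.979]
contact_force: [0.2, -0.2, -0.1]
width: 0.0
clock: 17.12
position: [491.4, 66.6, 68.2]
ee_rot: [0.979, 1.34, -0.978]
contact_force: [1.1, 0.1, 0.5]
width: 0.1
```

```bash
python3 -m crank '[[0.1,0,0,0,0,0],[0,0,0,0,0,0]]'; python3 -m crank '[[0.1,0,0,0,0,0],[0,0,0,0,0,0]]'; python3 look.py 5
```

```text
clock: 17.38
position: [491.5, 66.6, 67.8]
ee_rot: [0.979, 1.34, -0.978]
contact_force: [-1.6, -0.2, 6.2]
width: 0.0
clock: 17.62
position: [491.6, 66.6, 67.6]
ee_rot: [0.979, 1.339, -0.978]
contact_force: [-4.3, 0.6, 12.2]
width: -0.2
side handle fix [-17.5  79.7] 65.08785546087358 38
```

View pics/side5.png

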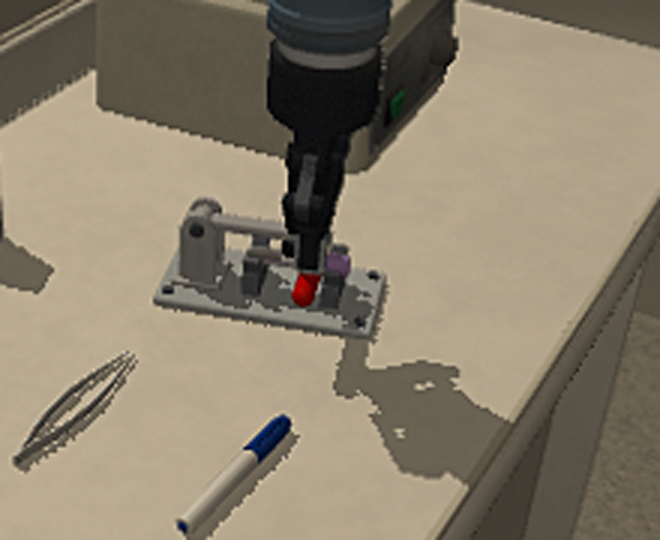

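```bash
python3 -m crank '[[-0.5,0,0,0,0,0],[-3,0,0,0,0,0],[-5,0,0,0,0,0],[-5,0,0,0,0,0],[-3,0,0,0,0,0]]'; python3 -m crank '[[0,-5,4,0,0,0],[0,-5,4,0,0,0],[0,-5,4,0,0,0],[0,0,0,0,0,0],[0,0,0,0,0,0]]'; python3 look.py 6
python3 - <<'E'
from h import *
from plan import O,A
a=np.radians(A);M=np.array([[np.cos(a),-np.sin(a)],[np.sin(a),np.cos(a)]])
for n in('side','top'):
    p=arm.get_image(n)
    for d in arm.recognise('tube_mid',p)[:2]: x=atd(p,*d['location']);print(n,d,(x[:2]-O)@M,x[2])
    X=cloud(p);f=p['frame'].astype(int);w=(X[...,:2]-O)@M
    m=(abs(w[...,0])<70)&(abs(w[...,1])<30)&(X[...,2]>20)&(f[...,2]>f[...,1]+20)
    print('cap',w[m].mean(0),w[m].min(0),X[m].mean(0)[2],m.sum())
    # steel arm's top line along its length
    for x in(-5,20,50):
        k=(abs(w[...,0]-x)<6)&(abs(w[...,1])<6)&(X[...,2]>45);print(x,np.median(X[k][:,2]) if k.any() else None)
E
```

```text
clock: 18.35
position: [492.3, 66.5, 234.0]
ee_rot: [0.98, 1.337, -0.976]
contact_force: [1.0, -0.5, -0.1]
width: -0.1
clock: 18.98
position: [387.7, -89.6, 231.4]
ee_rot: [0.98, 1.339, -0.979]
contact_force: [0.5, 0.1, 0.4]
width: 0.4
top handle fix [-19.8  51.1] 66.67255137626788 157
side handle fix [-18.2  57.4] 66.48880917238314 102
cap [-33.93   4.67] [-40.31  -2.73] 39.76897218417843 26
-5 63.464733728296444
20 62.47502639396076
50 62.607241993478226
top {'location': [328.9, 198.8], 'confidence': 0.58} [-1.71  1.42] 68.26212312198801
cap [-34.89  -1.57] [-40.45  -5.35] 42.684349169055494 18
-5 63.89740169643518
20 63.20689993981715
50 63.18873430667712
```

View pics/top6.png

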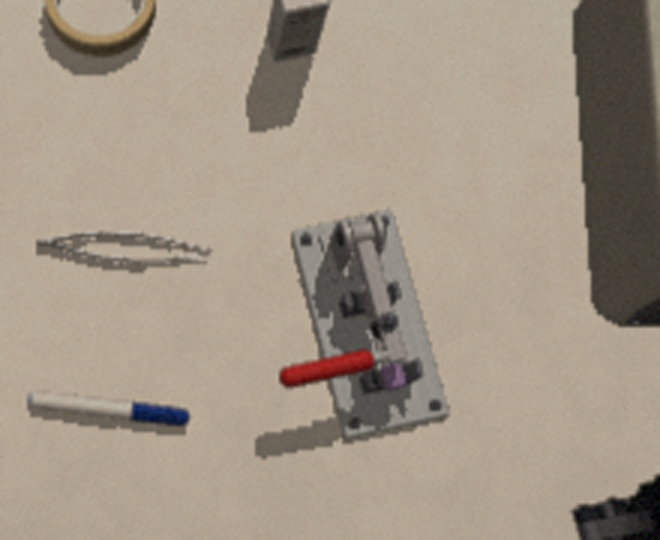

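View pics/side6.png

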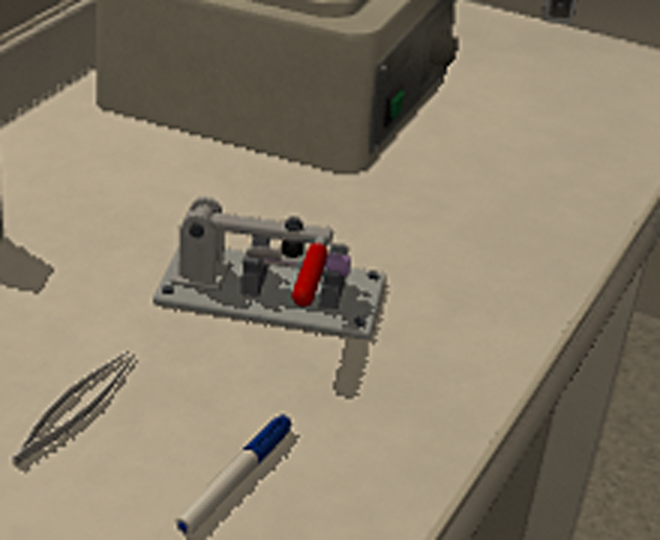

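```bash
python3 -c "
from bench import arm; print(arm.close_job())"
```

```text
the job is handed in; nothing more can be done
None
```

The tube is clamped in the fixture and I handed the job in at about 19 s; the interface gave no verdict.

**What I did:** I pushed the hold-down arm up from about 0.85 to about 1.9 rad. Then I gripped the tube at its middle and laid it in both saddles, cap away from the hinge. Finally I pushed the arm down until contact was felt at the handle (6 N, then 12 N upward) and backed off clear of the work.

**Last checks:**
- **Tube:** it lies in both saddles in the pictures. The cap end is about 40 mm from the seat centre, which puts the tube's middle within about 2 mm lengthwise. The sideways readings of the cap were −1.6 mm (top camera) and +4.7 mm (side camera, which sees only one flank), both inside the 10 mm limit.
- **Hold-down arm:** its top surface is level to about 0.02 rad, and the handle height agrees with about 0.02–0.03 rad (limit 0.09).
- **Robot:** clear of everything, with the wrist force near zero.

**Check that failed:** after clamping, the side-camera recogniser no longer found the tube. The top-camera one put it within 2 mm of centre, but at a height of 68 mm, so it was probably reading the arm above the tube. I relied on the cap position instead.

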